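Press the lever box home and file the barrel by colour

ROBOT

A 6-joint arm with a two-finger parallel gripper is mounted at the origin on the work surface. World frame = base frame: x ahead of the robot, y to its left, z up, the work surface at z = 0. Lengths are in m, angles in degrees, forces in N, time in s.
With the tool pointing down it reaches from about 0.25 to 0.725 m from the base axis. Payload 9.7 kg.
Tool frame: the origin (TCP) lies on the centre line of the jaws, within the pads' length; the fingertips stand tip_extent ahead of it and the grasp point (between the pads) lies 3 mm ahead of it (tip_extent is the distance from the TCP to the fingertips, in m); z points along the fingers, y is the line along which they close (so a half turn about z gives the same grasp; the last joint's range is limited). The gripper opens to 85 mm and grips with 20 to 120 N. Pads are 22 mm wide; open, the fingers measure 114 mm over their backs; the gripper's body (76 mm by 85 mm) begins 54 mm behind the grasp point. The pads swing forward as they close: fully open they stand 13 mm farther back than shut.
Start: joints at [-75.86, 4.979, 10.078, 95.1, 0, 90], TCP at [0.134, -0.533, 0.253] pointing down, gripper open.
Joint ranges: [-179.16, 179.16], [-48.56, 103.87], [-65.8, 70.77], [-126.05, 130.52], [-82.76, 87.17], [-180, 180]. Speed limits (degrees/s): [127.2, 127.2, 147.25, 180, 180, 180].

INTERFACE

Orientations are given as [roll, pitch, yaw] about the fixed x, y, z axes, in that order (R = Rz(yaw) Ry(pitch) Rx(roll)).
In Python, from workcell import * gives the robot as it stands.
- The arm moves only by the tool servo_tool, never from a script. Its argument "rows" is a list of rows, each an object with "offset": the shift along the tool's x, y, z as a fraction of full scale, a list of three; "yaw": the turn about the tool's z as a fraction of full scale; "claw": the closure, from 0 (fully open) to 1 (shut). A call has 1 to 12 rows; each row is the pose to reach, as a shift and turn from the pose commanded when the call began, along the tool's axes at that moment, turning the shorter way round; what a row does not reach only later rows make up. Full scale, the value 1, is 0.1 m for a shift and pi rad for a turn. A row lasts 1/8 s, in which the tool goes at most 62.5 mm and 10.7 degrees, less where a joint would pass 70% of its speed; a pose out of reach is approached as far as the arm can. A call with a number of a shift or a turn outside -1 to 1 is refused whole. A call with a gripper value outside its range is refused whole. The fingers move at their own pace and stop on an object; "squeeze" is the grip in N (left out, the last holds). Time passes only in rows, so rows that repeat a pose let the fingers close. It gives the time, the measured TCP pose, the force, the opening and the grip force at its end, in the units of the state.
- get_obs(): the state, without advancing time (a new reading comes with each control period).
- camera(name): name is "side" or "top"; returns (picture, depth): 400x640x3 uint8, red, green, blue; 400x640 float32, m along the optical axis (not along the pixel's ray), 0 where there is no reading.
- camera_info(name): a dict with "fx", "fy", "cx", "cy" (pixels), "cam_to_world" (4x4, takes a point from camera to world coordinates). Camera axes: x right, y up, looking along -z (the intrinsics and any distortion apply to the point x, -y, -z); pixel columns grow to the right and rows downward; lengths in m; the calibration is good to about 2 mm. A picture is of the moment at which its call begins. camera_info takes no time and is no camera call.
- job_done(): hands the job in; it is judged then, once.
The state is a dict: "time": time; "q": joint angles; "qd": joint speeds; "joint_efforts": joint torques, N m; "ee_pos": TCP position; "tcp_rot": TCP orientation; "wrist_force": force on the tool from outside, world axes, zero at the start; "torque": the same for the moment, N m; "opening": finger opening in m; "grasp_force": force on a finger pad.
Only numpy, scipy, OpenCV 4.12 (cv2) and the standard library are available. Lean on these libraries where they do the work, as an engineer would, in place of code of your own. Each camera call takes 0.05 s, during which the arm holds its last target. There are 200 camera calls.

TASK

Bring the press's sprung lever down on the cream celluloid barrel until the foot bears on it with 8 to 18 N, keep that up for a second, then ease the lever all the way back up under control, never letting it fly. After that take the barrel out of the press, lay it in the tray lined in its own colour and let go, leaving the other things on the desk alone.

Things in the scene. Friction and masses are not known exactly. Their poses are not given: they have to be found in the camera images.
- press: fixed green setting press, base plate 250 x 100 x 18 mm; origin on the desk straight under the pressing point; x points from knob to hinge, z up. Two hinge cheeks, 48 mm over all, 98 mm high, at x 60 to 110 mm; the hinge pin, along y, lies at x 80, z 85 mm. Under the foot a fixed steel V block (y -25 to +42 mm) holds the barrel, set up to 4 mm higher or lower from job to job
- lever (a joint): lever angle: 0 = fully up against its stop (arm 0.785 rad above level, leaning to the press's -x), grows as it is pushed down; level at 0.785, end stop 0.98. The foot meets the barrel at about 0.70 to 0.87, depending on the V block's setting. A spring drives it back to 0 (about 2 N at the knob when up, 5 N when level)
- lever_knob (a point): centre of the lever's dark wooden roll handle, 22 mm diameter, 30 mm long along the press's y, 190 mm from the hinge pin; arm 14 mm wide. It can be pushed from above with closed fingers
- foot: brass pressing foot on the lever, 80 mm from the hinge: a round swivelling nose of 8 mm radius, origin at its centre, 15 mm below the arm's centre line. Each newton the foot exerts costs 0.42 N more at the knob, on top of the spring: 8 to 18 N at the foot is 3.4 to 7.6 N extra
- barrel: cream celluloid pen barrel, brass bands, 130 mm long, 14 mm diameter, 20 g; origin: middle of its axis; y runs along its length. At first it lies half sunk in the V along the press's y, axis about 55 mm above the desk, its middle about 28 mm to the press's +y from the foot, so that its +y end sticks out 51 mm beyond the V, free to grasp
- cream_tray: fixed open wooden tray 180 x 90 mm, 22 mm high, walls 5 mm, inside 170 x 80 mm, lined in cream; x along its long side; origin on the desk under its centre, the lining's top is 8 mm higher. Two trays alike, lined in red and in green, stand beside it; the three are in any order
- red_barrel: dark red barrel lying in the red tray, 130 mm long, 14 mm diameter, 20 g; its origin is the middle of its axis; the barrel's own y axis runs along its length
- green_barrel: green barrel lying in the green tray, 130 mm long, 14 mm diameter, 20 g; its origin is the middle of its axis; the barrel's own y axis runs along its length
- whetstone: loose grey whetstone 50 x 100 x 18 mm, origin under its centre
- anvil_block: loose black steel block 50 x 50 x 40 mm, origin under its centre
- nib_case: loose lidded tin nib case 63 x 103 x 26 mm with a blue lid, origin under its centre
- ink_jar: loose ink jar, 48 mm diameter, 55 mm high, origin under its centre
- loupe: loose black eye loupe, 36 mm diameter, 30 mm high, origin under its centre

How it is judged:
By the outcome, as a careful person would: the job done as asked, in the order asked, and still so for the second after the job is handed in, with the robot touching nothing.
It also fails if it takes over 72 s, if anything falls off the work surface, if the arm or the gripper's body presses on something with over 40 N, if the wrist force passes 120 N, or if a joint passes its speed limit or range.

## Working session

There is one attempt and no reset: what is moved stays moved. The work goes in short steps, Python scripts to look and compute and a tool call to move; the robot and the scene stay as the last step left them, time stands still between calls to the robot, and variables do not carry over. Pictures are saved under pics/ and viewed, at most 10 in all, crops included, and the job is handed in when it is done.

Besides the shell and the picture viewer there is one more tool, called after "Call:" as name([rows], argument=value, ...), one row to a line, values as JSON. servo_tool: Moves the arm, as the interface text tells. Its arguments: {"type":"object","properties":{"rows":{"type":"array"},"squeeze":{"type":"number"}},"required":["rows"]}

```bash
mkdir -p pics; ls
python3 - <<'E'
from workcell import *
import cv2,numpy as np
o=get_obs(); print(o)
for n in("top","side"):
    p,d=camera(n); np.savez(f"pics/{n}0.npz",p=p,d=d,**camera_info(n)); cv2.imwrite(f"pics/{n}0.png",p[:,:,::-1])
    print(camera_info(n))
E
```

```text
pics
{'time': 0.0, 'q': array([-7.58589162e+01,  5.01212793e+00,  1.00323827e+01,  9.51003460e+01,
       -5.21567404e-04,  9.00011638e+01]), 'qd': array([-0.12829354, -0.00056733, -0.0251459 ,  0.01522649, -0.00677976,
       -0.08670892]), 'joint_efforts': array([-2.50630757e-03, -5.20390141e+01,  4.64800322e+01,  1.63052307e-02,
        4.32181565e-06, -3.83502936e-06]), 'ee_pos': array([ 0.13431565, -0.53312464,  0.25255465]), 'tcp_rot': array([-1.79919909e+02,  5.23193767e-04,  1.41399207e+01]), 'wrist_force': array([ 0.75227037, -0.62731266,  0.53125716]), 'torque': array([-0.01989246,  0.00294222,  0.00800719]), 'grasp_force': 0.0, 'opening': 0.08528032779778363}
{'fx': 441.44495443779493, 'fy': 441.44495443779493, 'cx': 316.0836918434918, 'cy': 203.03326180917117, 'cam_to_world': array([[-0.02664446,  0.98988665, -0.1393359 ,  0.4352434 ],
       [-0.9996237 , -0.02729318, -0.00274678, -0.03220033],
       [-0.00652192,  0.13921028,  0.99024137,  1.31547472],
       [ 0.        ,  0.        ,  0.        ,  1.        ]])}
{'fx': 434.0986905380107, 'fy': 434.0986905380107, 'cx': 324.6673782902813, 'cy': 199.39054700720968, 'cam_to_world': array([[ 0.95190195,  0.18534469, -0.24398777,  0.30489039],
       [-0.30609038,  0.53927222, -0.78453436, -0.90841901],
       [-0.01383345,  0.82148209,  0.5700665 ,  0.80547075],
       [ 0.        ,  0.        ,  0.        ,  1.        ]])}
```

View pics/top0.png

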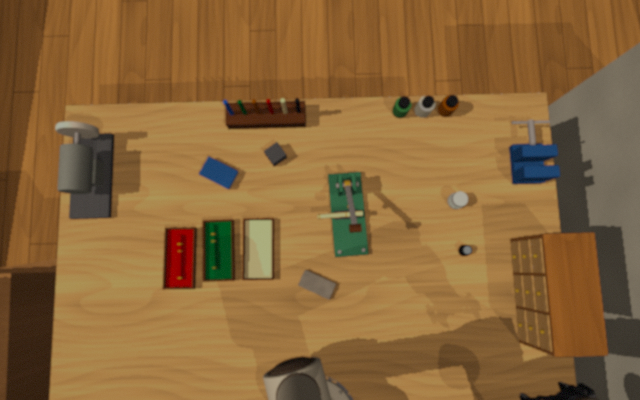

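View pics/side0.png

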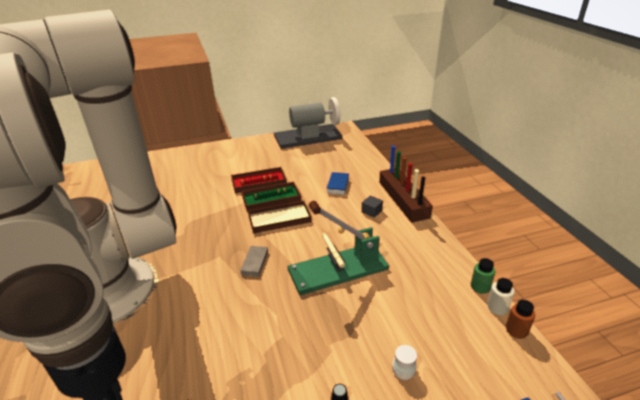

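The top view shows the press (cols 330–368, rows 172–256, hinge toward the top of the image), with the barrel sticking out left (col 320, row 216). The knob is at about (355, 228) and the cream tray at cols 244–274, rows 218–279. The side view shows the knob at (314, 206) and the barrel at about (333, 252).

```bash
cat > h.py <<'E'
import numpy as np,cv2
class V:
    def __init__(s,f):
        z=np.load(f); s.p=z["p"]; s.d=z["d"]; s.T=z["cam_to_world"]; s.k=[float(z[k]) for k in("fx","fy","cx","cy")]
        s.hsv=cv2.cvtColor(s.p,cv2.COLOR_RGB2HSV)
    def ray(s,u,v):
        fx,fy,cx,cy=s.k; return s.T[:3,:3]@np.array([(u-cx)/fx,-(v-cy)/fy,-1.])
    def plane(s,u,v,z):
        r=s.ray(u,v); o=s.T[:3,3]; return o+r*(z-o[2])/r[2]
    def pt(s,u,v): return s.T[:3,3]+s.ray(u,v)*s.d[int(round(v)),int(round(u))]
    def cloud(s):
        fx,fy,cx,cy=s.k; v,u=np.indices(s.d.shape)
        c=np.stack([(u-cx)/fx*s.d,-(v-cy)/fy*s.d,-s.d],-1)
        return c@s.T[:3,:3].T+s.T[:3,3]
def tri(A,a,B,b):
    ra,rb=A.ray(*a),B.ray(*b); oa,ob=A.T[:3,3],B.T[:3,3]
    t=np.linalg.lstsq(np.c_[ra,-rb],ob-oa,rcond=None)[0]
    return (oa+ra*t[0]+ob+rb*t[1])/2, np.linalg.norm(oa+ra*t[0]-ob-rb*t[1])
E
python3 - <<'E'
from h import *
np.set_printoptions(precision=4,suppress=True)
t=V("pics/top0.npz"); s=V("pics/side0.npz")
H,S,Va=cv2.split(t.hsv)
def box(m,roi,zz,name):
    q=np.zeros_like(m); a,b,c,d=roi; q[c:d,a:b]=m[c:d,a:b]
    cs=max(cv2.findContours(q,0,2)[0],key=cv2.contourArea)
    w=[t.plane(*p,zz)[:2] for p in cs[:,0].astype(float)]
    r=cv2.minAreaRect((np.array(w)*1000).astype(np.float32)); print(name,r, cv2.boundingRect(cs))
g=((H>55)&(H<90)&(S>100)&(Va>40)).astype(np.uint8)
g=cv2.morphologyEx(g,3,np.ones((9,9),np.uint8))
box(g,(322,380,160,265),.018,"press")
c=((H>18)&(H<36)&(S<110)&(Va>150)).astype(np.uint8)
box(c,(238,282,210,285),.008,"lining")
box(c,(316,372,205,225),.055,"barrel")
k=cv2.resize(t.p[160:270,230:390],None,fx=5,fy=5,interpolation=2); cv2.imwrite("pics/c1.png",k[:,:,::-1])
k=cv2.resize(s.p[190:300,280:400],None,fx=5,fy=5,interpolation=2); cv2.imwrite("pics/c2.png",k[:,:,::-1])
E
```

```text
press ((584.2652587890625, -120.72248840332031), (239.49026489257812, 91.7896499633789), 3.3484151363372803) (329, 173, 38, 83)
lining ((489.1217041015625, 143.66644287109375), (65.47008514404297, 162.50355529785156), 89.30635833740234) (248, 221, 23, 56)
barrel ((576.3582153320312, -74.83399200439453), (10.17551326751709, 72.19334411621094), 1.8177478313446045) (320, 213, 26, 5)
```

View pics/c1.png

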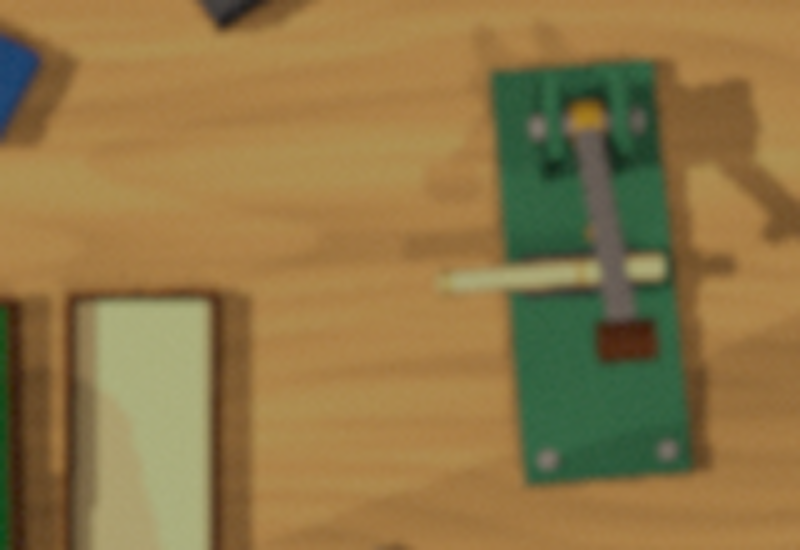

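View pics/c2.png

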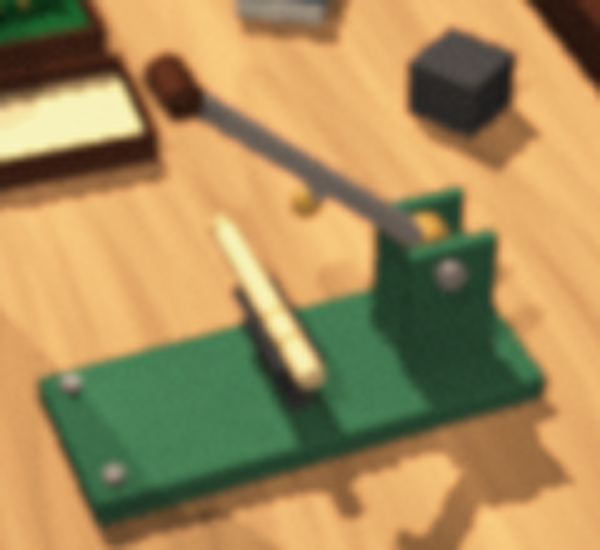

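Crop 1 shows the knob at (627, 340), the barrel ends at (438, 282) and (668, 266), and the hinge boss at (588, 115). Crop 2 shows the knob at (174, 86), the barrel's far end at (221, 218) and its near end at (314, 378). Next I triangulate these.

Run:
```python
from h import *
np.set_printoptions(precision=4,suppress=True)
t=V("pics/top0.npz"); s=V("pics/side0.npz")
a=lambda x,y:(230+(x+.5)/5-.5,160+(y+.5)/5-.5)
b=lambda x,y:(280+(x+.5)/5-.5,190+(y+.5)/5-.5)
for n,p,q in(("knob",(627,340),(174,86)),("farend",(440,282),(222,222)),("nearend",(666,266),(314,376)),("boltL",(548,459),(71,384)),("boltR",(668,450),(114,473)),("pinR",(639,122),(452,274)),("boss",(588,116),(430,225)),("anvil",None,None)):
    if p: print(n,*tri(t,a(*p),s,b(*q)), "depth top",t.pt(*a(*p)),"side",s.pt(*b(*q)))
for n,p in(("c1",(493,72)),("c2",(656,62)),("c3",(692,470)),("c4",(527,484))): print(n,t.plane(*a(*p),.018))
C=t.cloud(); x,y,z=C[...,0],C[...,1],C[...,2]
# desk height check & barrel exposed part, tray rim
print("desk",np.median(z[300:340,200:240]))
m=(z>.013)&(z<.03)&(y>.08)&(y<.21)&(x>.37)&(x<.61)
print("rim", [np.percentile(v[m],[1,99]) for v in(x,y)])
```

```text
knob [ 0.5244 -0.124   0.2203] 0.001347872057954192 depth top [ 0.5242 -0.1233  0.2303] side [ 0.5201 -0.1368  0.2299]
farend [ 0.5744 -0.032   0.0547] 0.0010082591197505617 depth top [ 0.5749 -0.0321  0.055 ] side [ 0.5726 -0.0363  0.0585]
nearend [ 0.5805 -0.1621  0.0552] 0.0002092206521544628 depth top [ 0.5846 -0.1657  0.0202] side [ 0.58   -0.1631  0.0562]
boltL [ 0.4724 -0.0921  0.0197] 0.0015919823297787402 depth top [ 0.4731 -0.0921  0.0229] side [ 0.4714 -0.093   0.0207]
boltR [ 0.4761 -0.1622  0.0216] 0.0009117052386654277 depth top [ 0.4767 -0.1627  0.0166] side [ 0.4758 -0.1615  0.0209]
pinR [ 0.6591 -0.1469  0.0877] 0.00018711331720106338 depth top [ 0.6584 -0.1466  0.0911] side [ 0.6584 -0.1488  0.0894]
boss [ 0.6604 -0.1173  0.0964] 0.0025451111942113008 depth top [ 0.6614 -0.1175  0.0977] side [ 0.6584 -0.1188  0.0979]
c1 [ 0.7046 -0.0672  0.018 ]
c2 [ 0.708 -0.165  0.018]
c3 [ 0.4646 -0.1761  0.018 ]
c4 [ 0.4591 -0.0796  0.018 ]
desk 9.982717718426404e-05
rim [array([0.3965, 0.5752]), array([0.0995, 0.189 ])]
```

```bash
python3 - <<'E'
import workcell
print([n for n in dir(workcell) if not n.startswith('__')])
print(getattr(workcell,'tip_extent',None), workcell.get_obs().keys())
E
cat >> h.py <<'E'
from scipy.spatial.transform import Rotation as Ro
def go(target,yaw):
    "offset fractions/yaw fraction from the measured pose to a world target"
    from workcell import get_obs
    o=get_obs(); R=Ro.from_euler("xyz",o["tcp_rot"],degrees=True).as_matrix()
    print("t",round(o["time"],2),"pos",o["ee_pos"].round(4),"off",(R.T@(np.array(target)-o["ee_pos"])/.1).round(3),"dyaw(world)/180",round((yaw-o["tcp_rot"][2])/180,4),"F",o["wrist_force"].round(2))
E
python3 -c "
from h import *
go([.5244,-.124,.29],93)"
```

```text
['PlanningError', 'camera', 'camera_info', 'get_obs', 'job_done', 'tip_extent']
0.022 dict_keys(['time', 'q', 'qd', 'joint_efforts', 'ee_pos', 'tcp_rot', 'wrist_force', 'torque', 'grasp_force', 'opening'])
t 0.1 pos [ 0.1343 -0.5331  0.2527] off [ 4.782 -3.015 -0.37 ] dyaw(world)/180 0.4381 F [-0.42  0.26 -0.26]
```

Call:
servo_tool([
  {"offset": [0.5,-0.3,-0.38],"yaw": 0,"claw": 1},
  {"offset": [1,-0.63,-0.38],"yaw": 0,"claw": 1},
  {"offset": [1,-0.63,-0.38],"yaw": 0,"claw": 1},
])

```text
time: 0.48
ee_pos: [0.2179, -0.4458, 0.2922]
tcp_rot: [179.9, -0.0, 14.4]
wrist_force: [0.0, -0.2, 0.6]
opening: 0.0319
grasp_force: 0.0
```

Call:
servo_tool([
  {"offset": [0.5,-0.32,0],"yaw": 0,"claw": 1},
  {"offset": [1,-0.63,0],"yaw": 0,"claw": 1},
])

```text
time: 0.72
ee_pos: [0.2978, -0.3618, 0.2907]
tcp_rot: [-180.0, 0.0, 14.0]
wrist_force: [0.6, -0.8, -0.7]
opening: 0.0
grasp_force: 0.0
```

Call:
servo_tool([
  {"offset": [0.5,-0.32,0],"yaw": 0,"claw": 1},
  {"offset": [1,-0.63,0],"yaw": 0,"claw": 1},
])

```text
time: 0.98
ee_pos: [0.3798, -0.2759, 0.2908]
tcp_rot: [-180.0, 0.0, 14.1]
wrist_force: [-0.3, -0.8, 0.4]
opening: 0.0001
grasp_force: 0.0
```

Call:
servo_tool([
  {"offset": [0.5,-0.32,0],"yaw": 0,"claw": 1},
  {"offset": [1,-0.63,0],"yaw": 0,"claw": 1},
])

```text
time: 1.23
ee_pos: [0.4617, -0.1903, 0.2908]
tcp_rot: [180.0, 0.0, 14.1]
wrist_force: [0.8, -1.0, 0.3]
opening: -0.0005
grasp_force: 0.0
```

Call:
servo_tool([
  {"offset": [0.2,-0.15,0],"yaw": -0.05,"claw": 1},
  {"offset": [0.4,-0.3,0],"yaw": -0.11,"claw": 1},
  {"offset": [0.6,-0.4,0],"yaw": -0.165,"claw": 1},
  {"offset": [0.78,-0.5,0],"yaw": -0.22,"claw": 1},
  {"offset": [0.78,-0.5,0],"yaw": -0.275,"claw": 1},
  {"offset": [0.78,-0.5,0],"yaw": -0.33,"claw": 1},
  {"offset": [0.78,-0.5,0],"yaw": -0.385,"claw": 1},
  {"offset": [0.78,-0.5,0],"yaw": -0.438,"claw": 1},
  {"offset": [0.78,-0.5,0],"yaw": -0.438,"claw": 1},
])

```text
time: 2.35
ee_pos: [0.5241, -0.1244, 0.2906]
tcp_rot: [-179.9, -0.0, 92.9]
wrist_force: [-0.9, -0.1, -0.4]
opening: 0.0003
grasp_force: 0.0
```

```bash
python3 -c "
from h import *
from workcell import get_obs
go([.5244,-.124,.26],93); o=get_obs(); print(o['tcp_rot'],o['opening'],o['q'])"
```

```text
t 2.35 pos [ 0.5241 -0.1244  0.2906] off [0.003 0.003 0.306] dyaw(world)/180 0.0007 F [-0.91 -0.08 -0.45]
[-1.79943479e+02 -5.10653661e-03  9.28812666e+01] 0.00031731417164150593 [-1.33425220e+01  4.48125545e+00  1.37424584e+01  9.93168995e+01
 -1.08881073e-02  7.37762142e+01]
```

Call:
servo_tool([
  {"offset": [0,0,0.15],"yaw": 0,"claw": 1},
  {"offset": [0,0,0.25],"yaw": 0,"claw": 1},
  {"offset": [0,0,0.3],"yaw": 0,"claw": 1},
  {"offset": [0,0,0.34],"yaw": 0,"claw": 1},
  {"offset": [0,0,0.37],"yaw": 0,"claw": 1},
  {"offset": [0,-0.01,0.4],"yaw": 0,"claw": 1},
  {"offset": [0,-0.03,0.43],"yaw": 0,"claw": 1},
  {"offset": [0,-0.06,0.46],"yaw": 0,"claw": 1},
  {"offset": [0,-0.08,0.49],"yaw": 0,"claw": 1},
  {"offset": [0,-0.11,0.52],"yaw": 0,"claw": 1},
])

```text
time: 3.6
ee_pos: [0.5125, -0.1244, 0.2402]
tcp_rot: [180.0, 0.0, 93.0]
wrist_force: [-5.6, -0.4, 6.7]
opening: 0.0
grasp_force: 3.3
```

```bash
python3 -c "
from h import *
from workcell import *
go([.5244,-.124,.26],93)
p,d=camera('side'); np.savez('pics/side1.npz',p=p,d=d,**camera_info('side'))
k=cv2.resize(p[170:300,250:410],None,fx=4.5,fy=4.5,interpolation=2); cv2.imwrite('pics/c3.png',k[:,:,::-1])"
```

```text
t 3.6 pos [ 0.5125 -0.1244  0.2402] off [-0.003  0.119 -0.198] dyaw(world)/180 0.0002 F [-5.61 -0.41  6.66]
```

View pics/c3.png

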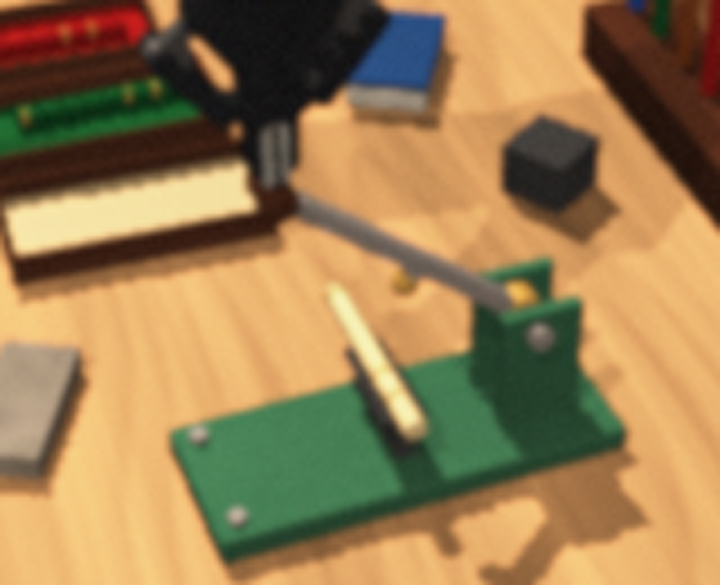

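The gripper tips sit on the knob (crop about (270, 190)) and the barrel is still in the V (crop about (375, 360)). I continue along the arc.

Call:
servo_tool([
  {"offset": [0,-0.055,0.075],"yaw": 0,"claw": 1},
  {"offset": [0,-0.108,0.149],"yaw": 0,"claw": 1},
  {"offset": [0,-0.16,0.23],"yaw": 0,"claw": 1},
  {"offset": [0,-0.207,0.311],"yaw": 0,"claw": 1},
  {"offset": [0,-0.25,0.396],"yaw": 0,"claw": 1},
  {"offset": [0,-0.29,0.482],"yaw": 0,"claw": 1},
  {"offset": [0,-0.325,0.571],"yaw": 0,"claw": 1},
  {"offset": [0,-0.355,0.661],"yaw": 0,"claw": 1},
  {"offset": [0,-0.38,0.753],"yaw": 0,"claw": 1},
  {"offset": [0,-0.4,0.82],"yaw": 0,"claw": 1},
  {"offset": [0,-0.4,0.845],"yaw": 0,"claw": 1},
  {"offset": [0,-0.4,0.845],"yaw": 0,"claw": 1},
])

```text
time: 5.15
ee_pos: [0.4731, -0.1263, 0.1547]
tcp_rot: [-180.0, -0.0, 93.0]
wrist_force: [-4.0, -0.6, 4.9]
opening: 0.0003
grasp_force: 2.4
```

Call:
servo_tool([
  {"offset": [0,0,0.06],"yaw": 0,"claw": 1},
  {"offset": [0,-0.01,0.12],"yaw": 0,"claw": 1},
  {"offset": [0,-0.015,0.17],"yaw": 0,"claw": 1},
  {"offset": [0,-0.02,0.21],"yaw": 0,"claw": 1},
  {"offset": [0,-0.025,0.24],"yaw": 0,"claw": 1},
  {"offset": [0,-0.025,0.26],"yaw": 0,"claw": 1},
  {"offset": [0,-0.025,0.26],"yaw": 0,"claw": 1},
])

```text
time: 6.02
ee_pos: [0.4707, -0.1265, 0.1287]
tcp_rot: [-180.0, -0.0, 93.0]
wrist_force: [-2.8, -0.7, 4.8]
opening: 0.0002
grasp_force: 2.5
```

Call:
servo_tool([
  {"offset": [0,0,0.01],"yaw": 0,"claw": 1},
  {"offset": [0,0,0.02],"yaw": 0,"claw": 1},
  {"offset": [0,0,0.02],"yaw": 0,"claw": 1},
])

```text
time: 6.4
ee_pos: [0.4707, -0.1265, 0.1268]
tcp_rot: [-180.0, -0.0, 93.0]
wrist_force: [-3.8, -0.8, 4.5]
opening: -0.0
grasp_force: 2.5
```

Call:
servo_tool([
  {"offset": [0,0,0.01],"yaw": 0,"claw": 1},
  {"offset": [0,0,0.02],"yaw": 0,"claw": 1},
  {"offset": [0,0,0.02],"yaw": 0,"claw": 1},
])

```text
time: 6.78
ee_pos: [0.4707, -0.1265, 0.1248]
tcp_rot: [180.0, -0.0, 93.0]
wrist_force: [-3.7, 0.3, 5.3]
opening: -0.0001
grasp_force: 2.5
```

Call:
servo_tool([
  {"offset": [0,0,0.005],"yaw": 0,"claw": 1},
  {"offset": [0,0,0.01],"yaw": 0,"claw": 1},
  {"offset": [0,0,0.01],"yaw": 0,"claw": 1},
])

```text
time: 7.15
ee_pos: [0.4706, -0.1265, 0.1237]
tcp_rot: [-180.0, -0.0, 93.0]
wrist_force: [-3.7, 0.3, 5.1]
opening: 0.0001
grasp_force: 2.5
```

Call:
servo_tool([
  {"offset": [0,0,0.005],"yaw": 0,"claw": 1},
  {"offset": [0,0,0.01],"yaw": 0,"claw": 1},
  {"offset": [0,0,0.01],"yaw": 0,"claw": 1},
])

```text
time: 7.52
ee_pos: [0.4707, -0.1265, 0.1228]
tcp_rot: [180.0, -0.0, 93.0]
wrist_force: [-3.4, -0.0, 4.9]
opening: -0.0003
grasp_force: 2.5
```

Call:
servo_tool([
  {"offset": [0,0,0.005],"yaw": 0,"claw": 1},
  {"offset": [0,0,0.01],"yaw": 0,"claw": 1},
  {"offset": [0,0,0.01],"yaw": 0,"claw": 1},
])

```text
time: 7.9
ee_pos: [0.4706, -0.1265, 0.1217]
tcp_rot: [-180.0, 0.0, 93.0]
wrist_force: [-3.5, 0.3, 5.1]
opening: 0.0
grasp_force: 2.5
```

Call:
servo_tool([
  {"offset": [0,0,0.005],"yaw": 0,"claw": 1},
  {"offset": [0,0,0.01],"yaw": 0,"claw": 1},
  {"offset": [0,0,0.01],"yaw": 0,"claw": 1},
])

```text
time: 8.28
ee_pos: [0.4707, -0.1265, 0.1208]
tcp_rot: [-180.0, -0.0, 93.0]
wrist_force: [-3.7, 0.4, 5.0]
opening: -0.0002
grasp_force: 2.5
```

Call:
servo_tool([
  {"offset": [0,0,0.005],"yaw": 0,"claw": 1},
  {"offset": [0,0,0.01],"yaw": 0,"claw": 1},
  {"offset": [0,0,0.01],"yaw": 0,"claw": 1},
])

```text
time: 8.65
ee_pos: [0.4707, -0.1265, 0.1198]
tcp_rot: [-180.0, 0.0, 93.0]
wrist_force: [-3.9, -0.8, 4.8]
opening: -0.0002
grasp_force: 2.5
```

Call:
servo_tool([
  {"offset": [0,0,0.005],"yaw": 0,"claw": 1},
  {"offset": [0,0,0.01],"yaw": 0,"claw": 1},
  {"offset": [0,0,0.01],"yaw": 0,"claw": 1},
])

```text
time: 9.02
ee_pos: [0.4706, -0.1265, 0.1188]
tcp_rot: [-180.0, -0.0, 93.0]
wrist_force: [-3.9, -0.9, 5.2]
opening: -0.0
grasp_force: 2.5
```

Call:
servo_tool([
  {"offset": [0,0,0.005],"yaw": 0,"claw": 1},
  {"offset": [0,0,0.01],"yaw": 0,"claw": 1},
  {"offset": [0,0,0.01],"yaw": 0,"claw": 1},
])

```text
time: 9.4
ee_pos: [0.4707, -0.1265, 0.1178]
tcp_rot: [180.0, 0.0, 93.0]
wrist_force: [-3.5, -0.8, 5.0]
opening: 0.0002
grasp_force: 2.5
```

Call:
servo_tool([
  {"offset": [0,0,0.005],"yaw": 0,"claw": 1},
  {"offset": [0,0,0.01],"yaw": 0,"claw": 1},
  {"offset": [0,0,0.01],"yaw": 0,"claw": 1},
])

```text
time: 9.78
ee_pos: [0.4707, -0.1265, 0.1168]
tcp_rot: [180.0, 0.0, 93.0]
wrist_force: [-3.8, -0.3, 4.7]
opening: 0.0001
grasp_force: 2.5
```

Call:
servo_tool([
  {"offset": [0,0,0.005],"yaw": 0,"claw": 1},
  {"offset": [0,0,0.01],"yaw": 0,"claw": 1},
  {"offset": [0,0,0.01],"yaw": 0,"claw": 1},
])

```text
time: 10.15
ee_pos: [0.4706, -0.1265, 0.1158]
tcp_rot: [-180.0, 0.0, 93.0]
wrist_force: [-3.5, 0.4, 4.8]
opening: 0.0004
grasp_force: 2.5
```

Call:
servo_tool([
  {"offset": [0,0,0.005],"yaw": 0,"claw": 1},
  {"offset": [0,0,0.01],"yaw": 0,"claw": 1},
  {"offset": [0,0,0.01],"yaw": 0,"claw": 1},
])

```text
time: 10.52
ee_pos: [0.4708, -0.1265, 0.1148]
tcp_rot: [180.0, 0.0, 93.0]
wrist_force: [-3.0, 0.3, 5.3]
opening: -0.0003
grasp_force: 2.5
```

Call:
servo_tool([
  {"offset": [0,0,0.005],"yaw": 0,"claw": 1},
  {"offset": [0,0,0.01],"yaw": 0,"claw": 1},
  {"offset": [0,0,0.01],"yaw": 0,"claw": 1},
])

```text
time: 10.9
ee_pos: [0.4707, -0.1265, 0.1138]
tcp_rot: [180.0, 0.0, 93.0]
wrist_force: [-2.5, -0.5, 5.5]
opening: 0.0003
grasp_force: 2.5
```

Call:
servo_tool([
  {"offset": [0,0,0.005],"yaw": 0,"claw": 1},
  {"offset": [0,0,0.01],"yaw": 0,"claw": 1},
  {"offset": [0,0,0.01],"yaw": 0,"claw": 1},
])

```text
time: 11.28
ee_pos: [0.4707, -0.1265, 0.1128]
tcp_rot: [180.0, 0.0, 93.0]
wrist_force: [-3.3, 0.7, 3.8]
opening: -0.0004
grasp_force: 2.5
```

```bash
python3 -c "
from h import *
from workcell import *
go([.5244,-.124,.26],93)
p,d=camera('side'); np.savez('pics/side2.npz',p=p,d=d,**camera_info('side'))
k=cv2.resize(p[170:300,250:410],None,fx=4.5,fy=4.5,interpolation=2); cv2.imwrite('pics/c4.png',k[:,:,::-1])"
```

```text
t 11.28 pos [ 0.4707 -0.1265  0.1128] off [-0.003  0.538 -1.472] dyaw(world)/180 0.0001 F [-3.25  0.72  3.75]
```

View pics/c4.png

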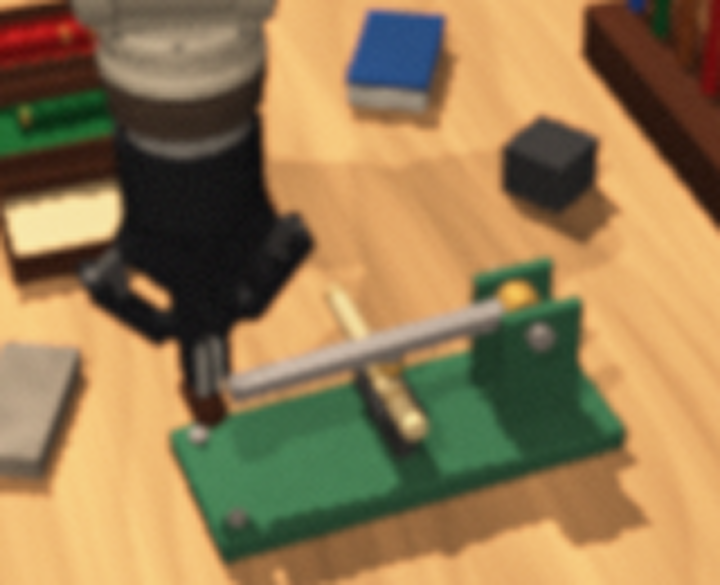

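The lever is about level with the tips on the knob (210, 395), and the foot is just at the barrel (390, 360). I keep stepping down.

Call:
servo_tool([
  {"offset": [0,0,0.005],"yaw": 0,"claw": 1},
  {"offset": [0,0,0.01],"yaw": 0,"claw": 1},
  {"offset": [0,0,0.01],"yaw": 0,"claw": 1},
])

```text
time: 11.7
ee_pos: [0.4707, -0.1265, 0.1118]
tcp_rot: [-180.0, -0.0, 93.0]
wrist_force: [-3.8, -0.3, 4.2]
opening: -0.0
grasp_force: 2.5
```

Call:
servo_tool([
  {"offset": [0,0,0.005],"yaw": 0,"claw": 1},
  {"offset": [0,0,0.01],"yaw": 0,"claw": 1},
  {"offset": [0,0,0.01],"yaw": 0,"claw": 1},
])

```text
time: 12.08
ee_pos: [0.4707, -0.1265, 0.1108]
tcp_rot: [-180.0, 0.0, 93.0]
wrist_force: [-3.4, 0.7, 4.7]
opening: -0.0002
grasp_force: 2.5
```

Call:
servo_tool([
  {"offset": [0,0,0.005],"yaw": 0,"claw": 1},
  {"offset": [0,0,0.01],"yaw": 0,"claw": 1},
  {"offset": [0,0,0.01],"yaw": 0,"claw": 1},
])

```text
time: 12.45
ee_pos: [0.4706, -0.1265, 0.1098]
tcp_rot: [-180.0, 0.0, 93.0]
wrist_force: [-4.2, -0.1, 5.5]
opening: -0.0001
grasp_force: 2.5
```

Call:
servo_tool([
  {"offset": [0,0,0.005],"yaw": 0,"claw": 1},
  {"offset": [0,0,0.01],"yaw": 0,"claw": 1},
  {"offset": [0,0,0.01],"yaw": 0,"claw": 1},
])

```text
time: 12.82
ee_pos: [0.4707, -0.1265, 0.1089]
tcp_rot: [180.0, 0.0, 93.0]
wrist_force: [-3.9, -0.6, 5.6]
opening: 0.0003
grasp_force: 2.7
```

Call:
servo_tool([
  {"offset": [0,0,0.005],"yaw": 0,"claw": 1},
  {"offset": [0,0,0.005],"yaw": 0,"claw": 1},
])

```text
time: 13.08
ee_pos: [0.4707, -0.1265, 0.1085]
tcp_rot: [180.0, 0.0, 93.0]
wrist_force: [-4.5, -0.2, 6.2]
opening: 0.0
grasp_force: 3.1
```

Call:
servo_tool([
  {"offset": [0,0,0.005],"yaw": 0,"claw": 1},
  {"offset": [0,0,0.01],"yaw": 0,"claw": 1},
  {"offset": [0,0,0.01],"yaw": 0,"claw": 1},
])

```text
time: 13.45
ee_pos: [0.4707, -0.1265, 0.1077]
tcp_rot: [180.0, 0.0, 93.0]
wrist_force: [-4.7, 0.6, 7.9]
opening: 0.0002
grasp_force: 4.2
```

Call:
servo_tool([
  {"offset": [0,0,0.005],"yaw": 0,"claw": 1},
  {"offset": [0,0,0.01],"yaw": 0,"claw": 1},
  {"offset": [0,0,0.01],"yaw": 0,"claw": 1},
])

```text
time: 13.82
ee_pos: [0.4707, -0.1265, 0.1071]
tcp_rot: [180.0, 0.0, 93.0]
wrist_force: [-6.3, 0.2, 11.3]
opening: -0.0003
grasp_force: 5.5
```

```bash
python3 -c "
from h import *
from workcell import *
F=[]
for i in range(6):
    F.append(get_obs()['wrist_force']); camera('side')
o=get_obs();print(np.mean(F,0),np.std(F,0),o['grasp_force'],o['time'])"
```

```text
[-5.93569044  0.42903485 11.29299754] [0.49626023 0.39361287 0.31401459] 5.45737836509943 14.125
```

Call:
servo_tool([
  {"offset": [0,0,0],"yaw": 0,"claw": 1},
  {"offset": [0,0,0],"yaw": 0,"claw": 1},
  {"offset": [0,0,0],"yaw": 0,"claw": 1},
  {"offset": [0,0,0],"yaw": 0,"claw": 1},
  {"offset": [0,0,0],"yaw": 0,"claw": 1},
  {"offset": [0,0,0],"yaw": 0,"claw": 1},
  {"offset": [0,0,0],"yaw": 0,"claw": 1},
  {"offset": [0,0,0],"yaw": 0,"claw": 1},
  {"offset": [0,0,0],"yaw": 0,"claw": 1},
])

```text
time: 15.25
ee_pos: [0.4707, -0.1265, 0.1071]
tcp_rot: [180.0, 0.0, 93.0]
wrist_force: [-5.1, 0.2, 10.3]
opening: -0.0001
grasp_force: 5.5
```

Call:
servo_tool([
  {"offset": [0,0,-0.02],"yaw": 0,"claw": 1},
  {"offset": [0,0,-0.06],"yaw": 0,"claw": 1},
  {"offset": [0,0,-0.12],"yaw": 0,"claw": 1},
  {"offset": [0,0,-0.19],"yaw": 0,"claw": 1},
  {"offset": [0,0,-0.27],"yaw": 0,"claw": 1},
  {"offset": [0,0.005,-0.35],"yaw": 0,"claw": 1},
  {"offset": [0,0.01,-0.43],"yaw": 0,"claw": 1},
  {"offset": [0,0.02,-0.51],"yaw": 0,"claw": 1},
  {"offset": [0,0.04,-0.59],"yaw": 0,"claw": 1},
  {"offset": [0,0.06,-0.66],"yaw": 0,"claw": 1},
  {"offset": [0,0.08,-0.72],"yaw": 0,"claw": 1},
  {"offset": [0,0.09,-0.76],"yaw": 0,"claw": 1},
])

```text
time: 16.75
ee_pos: [0.4798, -0.126, 0.1825]
tcp_rot: [-180.0, 0.0, 93.0]
wrist_force: [1.6, -0.5, 2.8]
opening: -0.0
grasp_force: 1.3
```

```bash
python3 -c "
from h import *
from workcell import *
go([.5244,-.124,.26],93); print(get_obs()['grasp_force'])"
```

```text
t 16.75 pos [ 0.4798 -0.126   0.1825] off [-0.003  0.446 -0.775] dyaw(world)/180 0.0001 F [ 1.57 -0.54  2.78]
1.3041345588862896
```

Call:
servo_tool([
  {"offset": [0,0.02,-0.05],"yaw": 0,"claw": 1},
  {"offset": [0,0.045,-0.11],"yaw": 0,"claw": 1},
  {"offset": [0,0.075,-0.175],"yaw": 0,"claw": 1},
  {"offset": [0,0.105,-0.24],"yaw": 0,"claw": 1},
  {"offset": [0,0.14,-0.305],"yaw": 0,"claw": 1},
  {"offset": [0,0.18,-0.368],"yaw": 0,"claw": 1},
  {"offset": [0,0.219,-0.428],"yaw": 0,"claw": 1},
  {"offset": [0,0.26,-0.485],"yaw": 0,"claw": 1},
  {"offset": [0,0.3,-0.535],"yaw": 0,"claw": 1},
  {"offset": [0,0.325,-0.57],"yaw": 0,"claw": 1},
  {"offset": [0,0.345,-0.595],"yaw": 0,"claw": 1},
])

```text
time: 18.12
ee_pos: [0.5142, -0.1242, 0.2419]
tcp_rot: [-180.0, -0.0, 93.0]
wrist_force: [1.5, -0.4, 0.9]
opening: 0.0002
grasp_force: 0.7
```

Call:
servo_tool([
  {"offset": [0,0.02,-0.025],"yaw": 0,"claw": 1},
  {"offset": [0,0.04,-0.045],"yaw": 0,"claw": 1},
  {"offset": [0,0.055,-0.06],"yaw": 0,"claw": 1},
  {"offset": [0,0.07,-0.075],"yaw": 0,"claw": 1},
  {"offset": [0,0.08,-0.085],"yaw": 0,"claw": 1},
  {"offset": [0,0.09,-0.095],"yaw": 0,"claw": 1},
  {"offset": [0,0.1,-0.105],"yaw": 0,"claw": 1},
  {"offset": [0,0.11,-0.115],"yaw": 0,"claw": 1},
  {"offset": [0,0.11,-0.125],"yaw": 0,"claw": 1},
  {"offset": [0,0.11,-0.135],"yaw": 0,"claw": 1},
  {"offset": [0,0.11,-0.145],"yaw": 0,"claw": 1},
])

```text
time: 19.5
ee_pos: [0.525, -0.1237, 0.2563]
tcp_rot: [-180.0, 0.0, 93.0]
wrist_force: [0.6, 0.1, -0.4]
opening: -0.0001
grasp_force: 0.0
```

```bash
python3 -c "
from h import *
from workcell import *
go([.5244,-.124,.26],93); print(get_obs()['grasp_force'])"
```

```text
t 19.5 pos [ 0.525  -0.1237  0.2563] off [-0.003 -0.007 -0.037] dyaw(world)/180 0.0001 F [ 0.57  0.1  -0.44]
0.0
```

Call:
servo_tool([
  {"offset": [0,0,-0.15],"yaw": 0,"claw": 1},
  {"offset": [0.2,0.1,-0.2],"yaw": 0,"claw": 1},
  {"offset": [0.5,0.3,-0.2],"yaw": 0,"claw": 0.8},
  {"offset": [0.71,0.54,-0.2],"yaw": 0,"claw": 0.4},
  {"offset": [0.71,0.54,-0.2],"yaw": 0,"claw": 0.4},
  {"offset": [0.71,0.54,-0.2],"yaw": 0,"claw": 0.4},
])

```text
time: 20.25
ee_pos: [0.5751, -0.0502, 0.2768]
tcp_rot: [180.0, 0.0, 93.0]
wrist_force: [0.0, 0.5, 0.0]
opening: 0.0505
grasp_force: 0.0
```

```bash
python3 -c "
from h import *
from workcell import *
go([.575,-.05,.066],93); print(get_obs()['opening'])"
```

```text
t 20.25 pos [ 0.5751 -0.0502  0.2768] off [ 3.000e-03 -1.000e-03  2.108e+00] dyaw(world)/180 0.0001 F [0.05 0.49 0.04]
0.050530180896877164
```

Call:
servo_tool([
  {"offset": [0,0,0.4],"yaw": 0,"claw": 0.4},
  {"offset": [0,0,0.8],"yaw": 0,"claw": 0.4},
  {"offset": [0,0,1],"yaw": 0,"claw": 0.4},
])

```text
time: 20.62
ee_pos: [0.574, -0.0509, 0.1746]
tcp_rot: [-179.9, -0.0, 92.9]
wrist_force: [0.3, 0.1, 0.5]
opening: 0.051
grasp_force: 0.0
```

Call:
servo_tool([
  {"offset": [0,0,0.25],"yaw": 0,"claw": 0.4},
  {"offset": [0,0,0.5],"yaw": 0,"claw": 0.4},
  {"offset": [0,0,0.75],"yaw": 0,"claw": 0.4},
  {"offset": [0,0,0.9],"yaw": 0,"claw": 0.4},
  {"offset": [0,0,1],"yaw": 0,"claw": 0.4},
])

```text
time: 21.25
ee_pos: [0.5751, -0.0505, 0.0762]
tcp_rot: [180.0, 0.0, 92.9]
wrist_force: [-0.4, -0.1, 0.2]
opening: 0.0509
grasp_force: 0.0
```

Call:
servo_tool([
  {"offset": [0,0,0.05],"yaw": 0,"claw": 0.4},
  {"offset": [0,0,0.1],"yaw": 0,"claw": 0.4},
  {"offset": [0,0,0.1],"yaw": 0,"claw": 0.6},
  {"offset": [0,0,0.1],"yaw": 0,"claw": 0.7},
  {"offset": [0,0,0.1],"yaw": 0,"claw": 0.8},
  {"offset": [0,0,0.1],"yaw": 0,"claw": 0.9},
  {"offset": [0,0,0.1],"yaw": 0,"claw": 1},
  {"offset": [0,0,0.1],"yaw": 0,"claw": 1},
  {"offset": [0,0,0.1],"yaw": 0,"claw": 1},
  {"offset": [0,0,0.1],"yaw": 0,"claw": 1},
], squeeze=25)

```text
time: 22.5
ee_pos: [0.5754, -0.05, 0.0664]
tcp_rot: [180.0, 0.0, 93.0]
wrist_force: [-0.6, -0.3, 2.2]
opening: 0.0124
grasp_force: 25.8
```

```bash
python3 -c "
from h import *
from workcell import *
p,d=camera('side'); np.savez('pics/side3.npz',p=p,d=d,**camera_info('side'))
k=cv2.resize(p[190:290,280:400],None,fx=6,fy=6,interpolation=2); cv2.imwrite('pics/c5.png',k[:,:,::-1])"
```

```text
(no output)
```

View pics/c5.png

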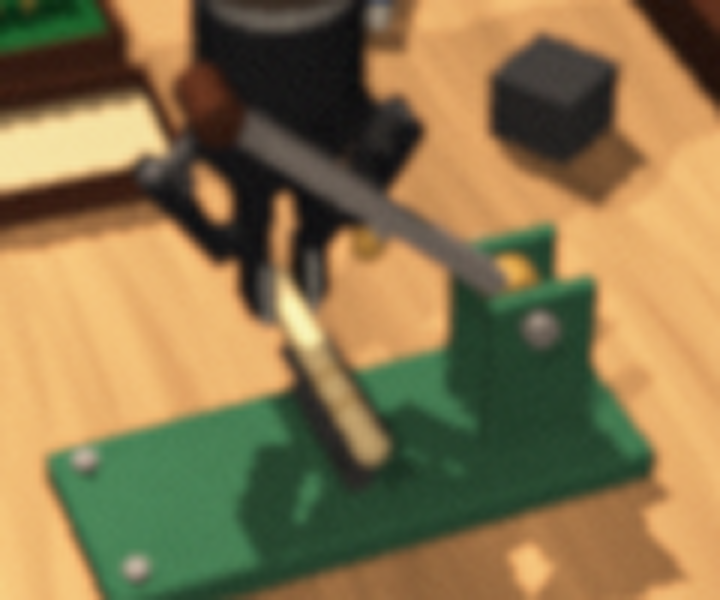

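The barrel sits between the fingertips (crop (285, 280)), the tips reach below it, and the lever is fully up. I lift it a little and check.

Call:
servo_tool([
  {"offset": [0,0,-0.05],"yaw": 0,"claw": 1},
  {"offset": [0,0,-0.1],"yaw": 0,"claw": 1},
  {"offset": [0,0,-0.17],"yaw": 0,"claw": 1},
  {"offset": [0,0,-0.25],"yaw": 0,"claw": 1},
  {"offset": [0,0,-0.25],"yaw": 0,"claw": 1},
])

```text
time: 23.18
ee_pos: [0.5758, -0.05, 0.0923]
tcp_rot: [179.9, 0.0, 93.0]
wrist_force: [-0.4, 0.1, -0.3]
opening: 0.0128
grasp_force: 25.5
```

Call:
servo_tool([
  {"offset": [0.2,0,0],"yaw": 0,"claw": 1},
  {"offset": [0.45,0,0],"yaw": 0,"claw": 1},
  {"offset": [0.7,0,0],"yaw": 0,"claw": 1},
  {"offset": [0.9,0,-0.1],"yaw": 0,"claw": 1},
  {"offset": [1,0,-0.2],"yaw": 0,"claw": 1},
  {"offset": [1,0,-0.2],"yaw": 0,"claw": 1},
])

```text
time: 23.92
ee_pos: [0.5708, 0.0506, 0.1127]
tcp_rot: [179.9, 0.0, 93.0]
wrist_force: [-0.3, -0.1, 0.0]
opening: 0.0128
grasp_force: 25.5
```

```bash
python3 -c "
from h import *
from workcell import *
go([.525,.144,.11],-0.7)
for n in('side','top'):
  p,d=camera(n); np.savez(f'pics/{n}4.npz',p=p,d=d,**camera_info(n))
  if n=='side':
    k=cv2.resize(p[150:290,240:400],None,fx=4,fy=4,interpolation=2); cv2.imwrite('pics/c6.png',k[:,:,::-1])"
```

```text
t 23.93 pos [0.5708 0.0506 0.1127] off [ 0.957 -0.408  0.027] dyaw(world)/180 -0.5208 F [-0.31 -0.15  0.02]
```

View pics/c6.png

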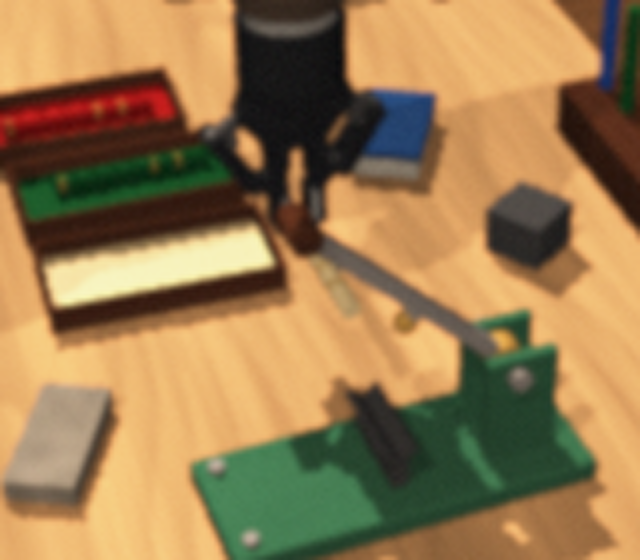

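Call:
servo_tool([
  {"offset": [0.1,0,0],"yaw": 0.05,"claw": 1},
  {"offset": [0.25,-0.05,0],"yaw": 0.1,"claw": 1},
  {"offset": [0.4,-0.1,0],"yaw": 0.155,"claw": 1},
  {"offset": [0.55,-0.2,0],"yaw": 0.21,"claw": 1},
  {"offset": [0.7,-0.3,0],"yaw": 0.265,"claw": 1},
  {"offset": [0.85,-0.4,0],"yaw": 0.32,"claw": 1},
  {"offset": [0.957,-0.408,0],"yaw": 0.375,"claw": 1},
  {"offset": [0.957,-0.408,0],"yaw": 0.43,"claw": 1},
  {"offset": [0.957,-0.408,0],"yaw": 0.48,"claw": 1},
  {"offset": [0.957,-0.408,0],"yaw": 0.521,"claw": 1},
  {"offset": [0.957,-0.408,0],"yaw": 0.521,"claw": 1},
])

```text
time: 25.4
ee_pos: [0.5319, 0.0588, 0.1109]
tcp_rot: [-177.0, 0.2, 4.9]
wrist_force: [0.5, -0.4, 0.8]
opening: 0.0128
grasp_force: 25.5
```

```bash
python3 -c "
from h import *
from workcell import *
np.set_printoptions(precision=4,suppress=True)
go([.525,.144,.035],-0.7)
for n in('side','top'):
  p,d=camera(n); f=f'pics/{n}5.npz'; np.savez(f,p=p,d=d,**camera_info(n))
  C=V(f).cloud(); x,y,z=[C[...,i] for i in range(3)]
  m=(z>.05)&(z<.14)&(abs(y-.144)<.03)&(x<.505)&(x>.38)
  P=C[m]; print(n,len(P))
  for a in np.arange(.40,.505,.015):
    q=P[abs(P[:,0]-a)<.0075]
    if len(q): print(round(a,3),len(q),np.median(q,0),q[:,2].max())
  print(P[:,0].min())
  k=p[150:290,230:400] if n=='side' else p[180:300,200:370]
  cv2.imwrite(f'pics/c7{n}.png',cv2.resize(k,None,fx=4,fy=4,interpolation=2)[:,:,::-1])
"
```

```text
t 25.4 pos [0.5319 0.0588 0.1109] off [ 0.007 -0.814  0.802] dyaw(world)/180 -0.0313 F [ 0.51 -0.37  0.83]
side 0Traceback (most recent call last):
  File "<string>", line 14, in <module>
    print(P[:,0].min())
          ~~~~~~~~~~^^
    return umr_minimum(a, axis, None, out, keepdims, initial, where)
ValueError: zero-size array to reduction operation minimum which has no identity
```

Call:
servo_tool([
  {"offset": [0,0,0],"yaw": 0,"claw": 1},
  {"offset": [0,0,0],"yaw": 0,"claw": 1},
])

```text
time: 25.7
ee_pos: [0.5319, 0.0621, 0.1112]
tcp_rot: [-177.0, 0.2, 5.3]
wrist_force: [-0.5, 0.4, -0.5]
opening: 0.0129
grasp_force: 25.5
```

```bash
python3 -c "
from h import *
from workcell import *
o=get_obs();print(o['q'],o['qd'],o['tcp_rot'])
go([.525,.144,.105],-0.7)"
```

```text
[  5.19900396   2.73339438  -8.03259021  79.39094777   2.97783739
 179.93782467] [ 0.23982483  0.07006017  0.06348121  0.07114803 -0.01090351 -0.08564571] [-1.77021994e+02  1.53702278e-01  5.26109556e+00]
t 25.7 pos [0.5319 0.0621 0.1112] off [ 0.007 -0.817  0.105] dyaw(world)/180 -0.0331 F [-0.47  0.36 -0.47]
```

Call:
servo_tool([
  {"offset": [0,0,0],"yaw": -0.05,"claw": 1},
  {"offset": [0,0,0],"yaw": -0.1,"claw": 1},
  {"offset": [0,0,0],"yaw": -0.15,"claw": 1},
  {"offset": [0,0,0],"yaw": -0.2,"claw": 1},
  {"offset": [0,0,0],"yaw": -0.25,"claw": 1},
  {"offset": [0,0,0],"yaw": -0.3,"claw": 1},
  {"offset": [0,0,0],"yaw": -0.35,"claw": 1},
  {"offset": [0,0,0],"yaw": -0.4,"claw": 1},
  {"offset": [0,0,0],"yaw": -0.45,"claw": 1},
  {"offset": [0,0,0],"yaw": -0.5,"claw": 1},
  {"offset": [0,0,0],"yaw": -0.5,"claw": 1},
])

```text
time: 27.08
ee_pos: [0.5319, 0.0621, 0.1112]
tcp_rot: [-179.8, -3.0, 95.2]
wrist_force: [0.3, -0.2, -1.1]
opening: 0.0125
grasp_force: 25.5
```

```bash
python3 -c "
from h import *
from workcell import *
o=get_obs();print(o['q'],o['qd'],o['tcp_rot'])
go([.4425,.144,.105],179.3)"
```

```text
[ 5.2021995   2.73316928 -8.0316846  79.3927672   2.97721354 90.00149789] [-0.30505985 -0.05937947  0.00719504 -0.0184586   0.0160447   4.90389086] [-179.84208799   -2.97719814   95.19250189]
t 27.07 pos [0.5319 0.0621 0.1112] off [ 0.892 -0.816  0.111] dyaw(world)/180 0.4673 F [ 0.3  -0.18 -1.06]
```

Call:
servo_tool([
  {"offset": [0.1,-0.1,0],"yaw": -0.05,"claw": 1},
  {"offset": [0.2,-0.2,0],"yaw": -0.1,"claw": 1},
  {"offset": [0.3,-0.3,0],"yaw": -0.15,"claw": 1},
  {"offset": [0.4,-0.4,0],"yaw": -0.2,"claw": 1},
  {"offset": [0.5,-0.5,0.05],"yaw": -0.25,"claw": 1},
  {"offset": [0.6,-0.6,0.05],"yaw": -0.3,"claw": 1},
  {"offset": [0.7,-0.7,0.05],"yaw": -0.35,"claw": 1},
  {"offset": [0.8,-0.78,0.05],"yaw": -0.4,"claw": 1},
  {"offset": [0.89,-0.816,0.1],"yaw": -0.44,"claw": 1},
  {"offset": [0.89,-0.816,0.1],"yaw": -0.467,"claw": 1},
  {"offset": [0.89,-0.816,0.1],"yaw": -0.467,"claw": 1},
  {"offset": [0.89,-0.816,0.1],"yaw": -0.467,"claw": 1},
])

```text
time: 28.58
ee_pos: [0.4426, 0.1432, 0.1062]
tcp_rot: [177.1, -0.5, 179.1]
wrist_force: [0.2, -0.3, 0.2]
opening: 0.0126
grasp_force: 25.5
```

```bash
python3 -c "
from h import *
from workcell import *
np.set_printoptions(precision=4,suppress=True)
go([.4425,.144,.035],179.3)
for n in('side','top'):
  p,d=camera(n); f=f'pics/{n}5.npz'; np.savez(f,p=p,d=d,**camera_info(n))
  C=V(f).cloud(); x,y,z=[C[...,i] for i in range(3)]
  m=(z>.035)&(z<.14)&(abs(y-.144)<.025)&(x<.6)&(x>.46)
  P=C[m]; print(n,len(P))
  for a in np.arange(.465,.6,.015):
    q=P[abs(P[:,0]-a)<.0075]
    if len(q): print(round(a,3),len(q),np.median(q,0),q[:,2].max())
  if len(P): print(P[:,0].max())
a=cv2.resize(np.load('pics/side5.npz')['p'][150:270,220:340],None,fx=3.3,fy=3.3,interpolation=2)
b=cv2.resize(np.load('pics/top5.npz')['p'][180:300,200:320],None,fx=3.3,fy=3.3,interpolation=2)
cv2.imwrite('pics/c7.png',np.hstack([a,b])[:,:,::-1])
"
```

```text
t 28.57 pos [0.4426 0.1432 0.1062] off [-0.005 -0.029  0.712] dyaw(world)/180 0.0013 F [ 0.16 -0.33  0.24]
side 142
0.465 20 [0.4665 0.1365 0.0948] 0.09976937335147673
0.48 24 [0.4799 0.1359 0.0936] 0.09954576514590574
0.495 24 [0.4948 0.1369 0.0942] 0.09914039025882726
0.51 24 [0.5101 0.1341 0.094 ] 0.10114680210626703
0.525 25 [0.5256 0.1345 0.0937] 0.09853299252439263
0.54 24 [0.5409 0.135  0.0932] 0.09770904870431574
0.555 1 [0.5492 0.1423 0.0945] 0.09454752104116981
0.5492196156038508
top 54
0.525 20 [0.5263 0.1366 0.0965] 0.10095094809570515
0.54 30 [0.54   0.1362 0.0959] 0.10355466636618305
0.555 4 [0.5498 0.1377 0.0972] 0.0996626674375749
0.5499048026424705
```

View pics/c7.png

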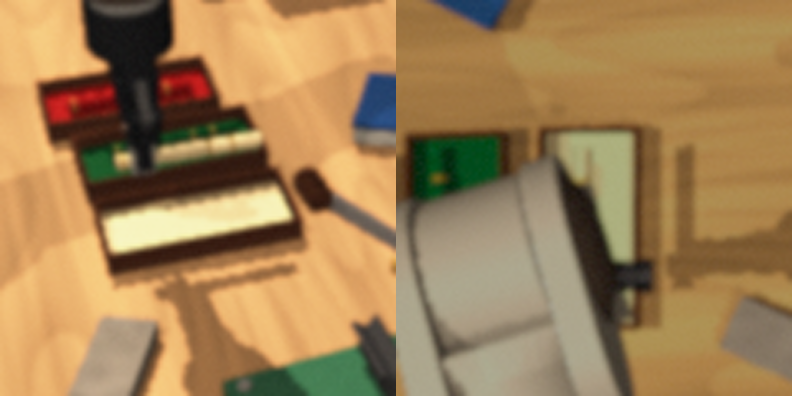

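The left view shows the barrel level in the fingers, along the tray's long side (crop (120–260, 150)). The right view shows the arm over the cream tray, and the tray is empty. I lower it.

```bash
python3 -c "
from h import *
go([.4445,.1465,.033],179.3)"
```

```text
t 28.68 pos [0.4426 0.143  0.1062] off [-0.024 -0.003  0.732] dyaw(world)/180 0.001 F [-0.57 -0.34  0.21]
```

Call:
servo_tool([
  {"offset": [-0.01,0,0.12],"yaw": 0,"claw": 1},
  {"offset": [-0.02,0,0.27],"yaw": 0,"claw": 1},
  {"offset": [-0.024,0,0.42],"yaw": 0,"claw": 1},
  {"offset": [-0.024,0,0.55],"yaw": 0,"claw": 1},
  {"offset": [-0.024,0,0.65],"yaw": 0,"claw": 1},
  {"offset": [-0.024,0,0.71],"yaw": 0,"claw": 1},
  {"offset": [-0.024,0,0.73],"yaw": 0,"claw": 1},
  {"offset": [-0.024,0,0.73],"yaw": 0,"claw": 1},
])

```text
time: 29.68
ee_pos: [0.4446, 0.1468, 0.0334]
tcp_rot: [177.0, -0.4, 179.2]
wrist_force: [-0.2, 0.3, -0.7]
opening: 0.0126
grasp_force: 25.5
```

Call:
servo_tool([
  {"offset": [0,0,0.01],"yaw": 0,"claw": 1},
  {"offset": [0,0,0.01],"yaw": 0,"claw": 1},
  {"offset": [0,0,0.01],"yaw": 0,"claw": 1},
])

```text
time: 30.05
ee_pos: [0.4445, 0.1468, 0.0323]
tcp_rot: [177.0, -0.4, 179.2]
wrist_force: [-0.5, -0.3, -0.2]
opening: 0.0127
grasp_force: 25.5
```

Call:
servo_tool([
  {"offset": [0,0,0.01],"yaw": 0,"claw": 1},
  {"offset": [0,0,0.01],"yaw": 0,"claw": 1},
  {"offset": [0,0,0.01],"yaw": 0,"claw": 1},
])

```text
time: 30.42
ee_pos: [0.4444, 0.1469, 0.0312]
tcp_rot: [177.1, -0.5, 179.2]
wrist_force: [-0.1, -1.1, 0.0]
opening: 0.013
grasp_force: 25.5
```

Call:
servo_tool([
  {"offset": [0,0,0.01],"yaw": 0,"claw": 1},
  {"offset": [0,0,0.01],"yaw": 0,"claw": 1},
  {"offset": [0,0,0.01],"yaw": 0,"claw": 1},
])

```text
time: 30.8
ee_pos: [0.4445, 0.1469, 0.0309]
tcp_rot: [177.1, -0.4, 179.2]
wrist_force: [-2.5, -1.5, 6.3]
opening: 0.0129
grasp_force: 29.2
```

Call:
servo_tool([
  {"offset": [0,0,-0.005],"yaw": 0,"claw": 1},
  {"offset": [0,0,-0.005],"yaw": 0,"claw": 0.85},
  {"offset": [0,0,-0.005],"yaw": 0,"claw": 0.8},
  {"offset": [0,0,-0.005],"yaw": 0,"claw": 0.75},
  {"offset": [0,0,-0.005],"yaw": 0,"claw": 0.68},
  {"offset": [0,0,-0.005],"yaw": 0,"claw": 0.68},
])

```text
time: 31.55
ee_pos: [0.4445, 0.1469, 0.0307]
tcp_rot: [177.1, -0.4, 179.2]
wrist_force: [0.1, 1.5, 2.3]
opening: 0.0276
grasp_force: 1.1
```

Call:
servo_tool([
  {"offset": [0,0,-0.05],"yaw": 0,"claw": 0.68},
  {"offset": [0,0,-0.15],"yaw": 0,"claw": 0.68},
  {"offset": [0,0,-0.35],"yaw": 0,"claw": 0.68},
  {"offset": [0,0,-0.7],"yaw": 0,"claw": 0.68},
  {"offset": [0,0,-1],"yaw": 0,"claw": 0.68},
])

```text
time: 32.17
ee_pos: [0.4452, 0.1416, 0.1324]
tcp_rot: [177.1, -0.4, 179.2]
wrist_force: [0.5, 0.2, 0.3]
opening: 0.0268
grasp_force: 0.0
```

Call:
servo_tool([
  {"offset": [0.4,0,-0.3],"yaw": 0,"claw": 0.68},
  {"offset": [0.8,0,-0.6],"yaw": 0,"claw": 0.68},
  {"offset": [1,0,-1],"yaw": 0,"claw": 0.68},
  {"offset": [1,0,-1],"yaw": 0,"claw": 0.68},
])

```text
time: 32.67
ee_pos: [0.3459, 0.1381, 0.235]
tcp_rot: [176.9, -0.1, 179.3]
wrist_force: [-0.4, 0.4, -0.3]
opening: 0.0272
grasp_force: 0.0
```

```bash
python3 -c "
from h import *
from workcell import *
print(get_obs()['wrist_force'],get_obs()['ee_pos'])
P=[camera(n)[0] for n in('side','top')]
a=cv2.resize(P[0][150:300,220:400],None,fx=3.3,fy=3.3,interpolation=2)
b=cv2.resize(P[1][180:330,155:215+60],None,fx=1.6,fy=3.3,interpolation=2)
cv2.imwrite('pics/c8.png',np.hstack([a,b])[:,:,::-1]); print(a.shape,b.shape)
"
```

```text
[-0.40680529  0.44296025 -0.28366743] [0.34585673 0.1380918  0.23497257]
(495, 594, 3) (495, 192, 3)
```

View pics/c8.png

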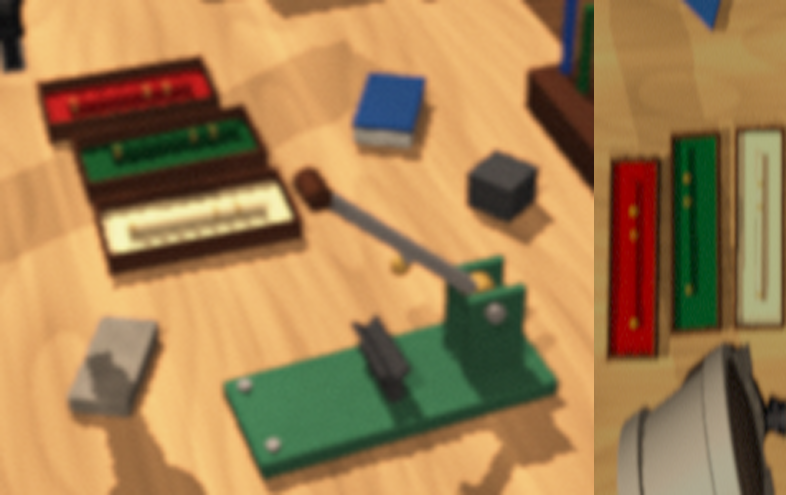

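The barrel lies flat in the cream tray (crop (130–265, 220)), the lever is fully up, the other things are undisturbed and the gripper is clear.

```bash
python3 -c "
from workcell import *
print(job_done())"
```

```text
the job is handed in; nothing more can be done
None
```

The job is handed in at about 33 s: the foot bore on the barrel at about 14 N (worked out from wrist force) for over a second, the lever was eased fully back up, and the cream barrel lies released in the cream tray with nothing else moved.

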